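# Draw the sagging bolt and hold the reagent pen's gate ajar

## Task

The small clear-walled reagent pen on the bench is shut by a sagging barrel bolt on top of its gate, its nose hanging behind the bent-up lip of the keeper. Take the bolt by its upright knob, lift it over the lip while drawing it right back out of the keeper (do not wrench it against the keeper), then pull the self-closing gate about a hand's width open towards you so that a colleague can reach in. Finish while still holding the gate ajar and still, and leave the jars, bottles, tub and scoop where they stand.

Things in the scene. Friction and masses are not known exactly. Their poses are not given: they have to be found in the camera images.
- pen: Fixed rectangular pen, aluminium frame and clear panels, 320 wide, 220 deep, 130 high, open on top and standing on the bench. Origin on the bench under the middle of its front; its x points into the pen (away from the opening side), y along the front from the latch post (y -118 to -156) to the hinge post (y +142 to +160), z up. The gate fills the front between the posts.
- gate (a joint): Gate angle in rad: 0 shut, grows as its latch end swings out of the pen (to the pen's -x), stop at 1.3. A spring always pulls it shut: about 2 N at the knob when just open, about 5 N at 0.4 rad. The free end of the gate is 254 mm from the hinge axis, so 0.35 rad is an opening of about 90 mm.
- gate_hinge (a point): Point on the gate's vertical hinge axis, 186 mm above the bench; pen frame x 0, y +140. The point's axes turn with the gate: its -y points along the gate from hinge to latch end, +x to the inner side.
- gate_leaf: The gate itself with the bolt on it: 18 mm thick aluminium frame with a clear panel, 245 wide, its top rail 130 mm above the bench. Two steel staples (23 wide across the gate, top 190 mm above the bench) stand on the top rail 132 mm apart, 244 and 112 mm from the hinge axis, and guide the bolt. Origin on the hinge axis at bench height.
- bolt: Steel barrel bolt lying along the top of the gate: a 10 mm rod, axis 155 mm above the bench, with a 14 x 12 x 26 mm nose block at the latch end that hangs to 134 mm above the bench, and an upright knob. It slides along the gate and lifts straight up in its worn staples; it falls back under its own weight (about 1.7 N). Origin is a far-off reference point on the hinge axis; use the knob and nose points.
- knob (a point): On the axis of the bolt's upright steel knob: a vertical cylinder 18 mm in diameter that rises from the rod to 203 mm above the bench when the bolt is down; this point is 17 mm below its top, 202 mm from the hinge axis when bolt_draw is 0. Its axes are the gate's: y along the gate to the hinge, x across. The staples stand 42 mm to the latch side and 90 mm to the hinge side of it (bolt_draw 0), so fingers fit best across the gate (in front of and behind the knob).
- nose (a point): Middle of the underside of the bolt's nose block (12 mm long along the gate); 134 mm above the bench when the bolt is down.
- bolt_draw (a joint): Travel of the bolt along the gate towards the hinge, m: 0 fully shot, stop at 0.055. Light friction (about 1 N). The nose meets the lip at about 0.013 if not lifted; from 0.038 on it is out of the keeper and the gate is free. Past the lip the bolt can sink down again and stays drawn.
- bolt_lift (a joint): Height the bolt is lifted, m: 0 sagging at rest, stop at 0.018. The nose clears the lip at about 0.011.
- keeper: Steel keeper fixed on top of the latch post: two cheeks 22 mm apart up to 166 mm above the bench on either side of the nose, and the bent-up lip on the gate's side. Origin is the pen's origin.
- lip_top (a point): Middle of the top edge of the keeper's bent-up lip, 144 mm above the bench; the lip is 8 mm thick along the gate. Pen frame y -122.5.
- jar_tall: Loose white jar, 60 diameter, 115 high, inside the pen. Origin under its centre. Leave alone.
- jar_low: Loose white jar, 68 diameter, 80 high, inside the pen. Origin under its centre. Leave alone.
- amber: Loose amber bottle, 54 diameter, 130 high, to the right of the pen. Origin under its centre. Leave alone.
- tub: Loose open white tub, 110 diameter, 100 high, left of the pen. Origin under its centre. Leave alone.
- vial: Loose small white jar, 36 diameter, 55 high, nearer the robot. Origin under its centre. Leave alone.
- scoop: Loose steel spoon 160 long, lying nearer the robot, on the left. Leave alone.

How it is judged:
By the outcome, as a careful person would: the job done as asked, in the order asked, and still so for the second after the job is handed in, while the arm keeps its last pose, push and grip.
It also fails if it takes over 32 s, if anything falls off the work surface, if the arm or the gripper's body presses on something with over 40 N, if the wrist force passes 120 N, or if a joint passes its speed limit or range.

## Robot

A 6-joint arm with a two-finger parallel gripper is mounted at the origin on the work surface. World frame = base frame: x ahead of the robot, y to its left, z up, the work surface at z = 0. Lengths are in m, angles in degrees, forces in N, time in s.
With the tool pointing down it reaches from about 0.25 to 0.725 m from the base axis. Payload 9.7 kg.
Tool frame: the origin (TCP) lies on the centre line of the jaws, within the pads' length; the fingertips stand 19 mm ahead of it and the grasp point (between the pads) is the TCP; z points along the fingers, y is the direction in which the jaws open and shut (so a half turn about z gives the same grasp; the last joint's range is limited). The gripper opens to 85 mm and grips with 20 to 120 N. Pads are 22 mm wide; open, the fingers measure 114 mm over their backs; the gripper's body (76 mm by 85 mm) begins 54 mm behind the grasp point. The pads swing forward as they close: fully open they stand 13 mm farther back than shut.
Start: joints at [-68.411, 4.979, 10.078, 95.1, 0, 90], TCP at [0.202, -0.511, 0.25] pointing down, gripper open.
Joint ranges: [-179.16, 179.16], [-48.56, 103.87], [-65.8, 70.77], [-126.05, 130.52], [-82.76, 87.17], [-180, 180]. Speed limits (degrees/s): [127.2, 127.2, 147.25, 180, 180, 180].

## Interface

Orientations are given as [roll, pitch, yaw] about the fixed x, y, z axes, in that order (R = Rz(yaw) Ry(pitch) Rx(roll)).
In Python, from workcell import bot gives the robot as it stands.
- The arm moves only by the tool servo_tool, never from a script. Its argument "motion" is a list that holds one entry, the list of rows, each a list of 6 numbers: the shift along the tool's x, y, z in mm, then the turn, a rotation vector about the tool's x, y, z in rad. A call has 1 to 5 rows; each row shifts and turns the commanded pose from where the row before left it, along the tool's axes as they then stand; what a row does not reach is not made up. A row lasts 1/10 s, in which the tool goes at most 50 mm and 8.59 degrees, less where a joint would pass 70% of its speed; a pose out of reach is approached as far as the arm can. A call is refused whole if a number of a shift passes 50 or a number of a turn 0.15, either way. A call with a gripper value outside its range is refused whole. "gripper" is the finger opening in mm, from 0 to 85.4, set as the call begins (left out, the last holds). The fingers move at their own pace and stop on an object; "newtons" is the grip in N (left out, the last holds). Time passes only in rows, so rows that do not move let the fingers close. It gives the time, the measured TCP pose, the force and the opening at its end, in the units of the state.
- bot.get_obs(): the state, without advancing time (a new reading comes with each control period).
- bot.camera(name): name is "scene" or "side" or "wrist"; returns a dict with "color" (480x640x3 uint8, red, green, blue), "fx", "fy", "cx", "cy" (pixels), "R" (3x3) and "t" (3): a world point X has camera coordinates R X + t. Camera axes: x right, y down, z forward; pixel columns grow to the right and rows downward; lengths in m; the calibration is good to about 2 mm. A picture is of the moment at which its call begins. There is no depth.
- bot.job_done(): hands the job in, once; it reports no verdict.
Trained networks look in a picture, given as the dict that the camera call returned (one of the last four; its "shot" number tells which), for a name from the list of things; names that differ only in an ending like _2 or _b are one class to them, and where a whole thing is asked for, a point or a joint stands for the part that bears it (a point fixed in the world has none). Each returns a list of dicts, best first, with "confidence" (0 to 1); they miss things now and then, are a little off and sometimes report something else, mostly with a low value. They report only what shows in the picture. A call takes as long as a camera call.
- bot.look_for(picture, label): "rect" ([left, top, width, height] in pixels, round what is visible of it).
The state is a dict: "time": time; "q": joint angles; "qd": joint speeds; "joint_efforts": joint torques, N m; "ee_pos": TCP position; "tcp_rot": TCP orientation; "wrist_force": force on the tool from outside, world axes, zero at the start; "torque": the same for the moment, N m; "opening": finger opening in m.
Only numpy, scipy, OpenCV 4.12 (cv2) and the standard library are available. Lean on these libraries where they do the work, as an engineer would, in place of code of your own. Each camera call takes 0.05 s, during which the arm holds its last target.

## Working session

There is one attempt and no reset: what is moved stays moved. The work goes in short steps, Python scripts to look and compute and a tool call to move; the robot and the scene stay as the last step left them, time stands still between calls to the robot, and variables do not carry over. Pictures are saved under pics/ and viewed, and the job is handed in when it is done.

Besides the shell and the picture viewer there is one more tool, called after "Emit:" as name([rows], argument=value, ...), one row to a line, values as JSON. servo_tool: Moves the arm, as the interface text tells. Its arguments: {"type":"object","properties":{"motion":{"type":"array","items":{"type":"array","items":{"type":"array","items":{"type":"number"}}}},"gripper":{"type":"number"},"newtons":{"type":"number"}},"required":["motion"]}

```bash
ls; mkdir -p pics; python3 - <<'E'
from workcell import bot
import cv2, pickle
o=bot.get_obs(); print(o)
for n in ["scene","side"]:
    p=bot.camera(n); cv2.imwrite(f"pics/{n}0.png",p["color"][:,:,::-1]); 
    pickle.dump(p,open(f"pics/{n}0.pkl","wb"))
    print(n,p["fx"],p["cx"],p["cy"],p["R"],p["t"])
    for l in ["pen","gate_leaf","bolt","knob","nose","lip_top","keeper","gate_hinge","amber","tub","vial","scoop"]:
        try: r=bot.look_for(p,l)
        except Exception as e: r=e; print(l,r); continue
        print(l,[(d["rect"],round(d["confidence"],2)) for d in r[:2]])
E
```

```text
pics
{'time': 0.0, 'q': array([-6.84110232e+01,  5.01051213e+00,  1.00340493e+01,  9.50967635e+01,
       -2.27399782e-03,  9.00012883e+01]), 'qd': array([ 0.07403363, -0.02653894,  0.04851607, -0.08485591,  0.04135746,
        0.07734065]), 'joint_efforts': array([-1.72982192e-03, -5.20392501e+01,  4.64798784e+01,  1.66348089e-02,
       -5.12497513e-05, -1.74870627e-05]), 'ee_pos': array([ 0.20229136, -0.51124567,  0.24958504]), 'tcp_rot': array([-1.79926774e+02,  2.27564250e-03,  2.15876914e+01]), 'wrist_force': array([ 0.01083555, -0.44423621, -0.72126651]), 'torque': array([0.01068903, 0.00161271, 0.02967955]), 'opening': 0.08509390417823057}
scene 620.4433934996994 317.90246660641645 234.2399799587085 [[ 0.48826212  0.8726965   0.00095563]
 [ 0.52391332 -0.29224646 -0.80006678]
 [-0.6979362   0.39114297 -0.5999102 ]] [-0.34965521 -0.18225913  1.82060906]
pen [([215.7, 225.6, 192.5, 164.8], 0.71)]
gate_leaf [([220.1, 222.0, 127.6, 87.4], 0.83)]
bolt []
knob [([219.3, 227.7, 94.0, 32.4], 0.97)]
nose [([218.9, 227.6, 92.7, 35.0], 0.73)]
lip_top [([212.2, 251.5, 21.9, 24.4], 0.63)]
[... 475 characters left out ...]
223495 -0.75825939 -0.58769561]] [0.54240831 0.18671225 1.48484777]
pen [([214.5, 174.3, 128.0, 117.0], 0.93), ([329.9, 158.9, 20.2, 41.6], 0.48)]
gate_leaf [([294.4, 184.2, 40.8, 92.8], 0.8), ([305.9, 182.8, 33.8, 37.7], 0.17)]
bolt [([307.5, 186.5, 30.3, 35.0], 0.53)]
knob [([303.4, 180.3, 33.4, 43.3], 0.62)]
nose [([292.1, 176.5, 45.4, 101.2], 0.66), ([306.4, 183.1, 23.9, 37.4], 0.47)]
lip_top []
keeper [([330.3, 179.9, 14.1, 17.5], 0.53)]
gate_hinge [([292.6, 178.9, 44.0, 98.3], 0.97)]
amber []
tub [([234.0, 351.0, 58.3, 69.9], 0.85), ([331.8, 161.0, 18.1, 42.9], 0.67)]
vial [([416.6, 201.7, 17.7, 22.0], 0.7), ([333.1, 348.4, 71.2, 26.9], 0.59)]
scoop [([336.3, 350.4, 70.2, 24.0], 0.65)]
```

```bash
python3 - <<'E'
import cv2
a=cv2.imread("pics/scene0.png"); 
c=a[205:325,195:365]; cv2.imwrite("pics/s0c.png",cv2.resize(c,None,fx=4.7,fy=4.7,interpolation=cv2.INTER_CUBIC))
b=cv2.imread("pics/side0.png"); c=b[160:300,200:360]; cv2.imwrite("pics/d0c.png",cv2.resize(c,None,fx=4.2,fy=4.2,interpolation=cv2.INTER_CUBIC))
E
```

```text
(no output)
```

View pics/scene0.png

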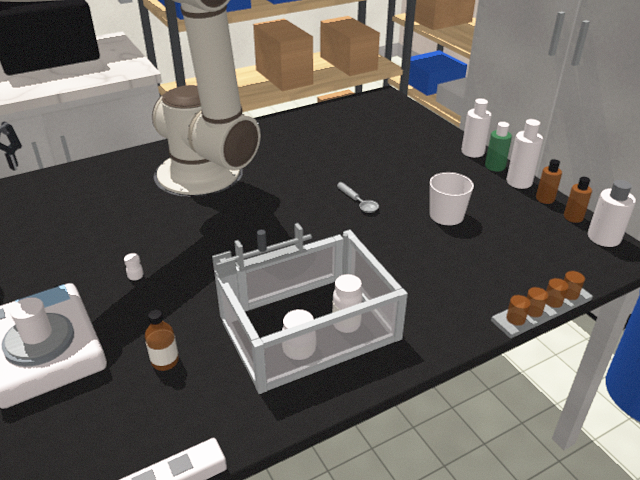

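View pics/side0.png

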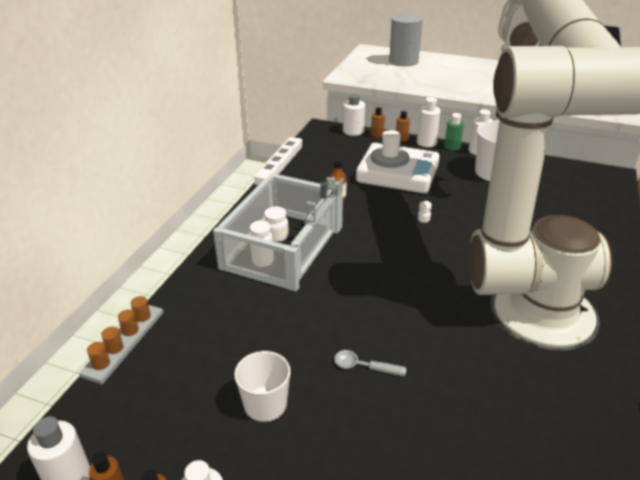

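```bash
sleep 1
```

```text
(no output)
```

View pics/s0c.png

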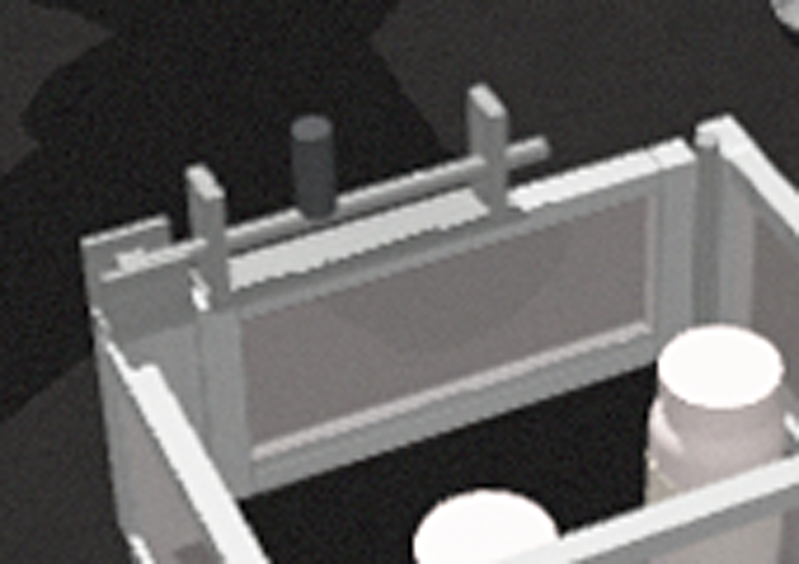

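View pics/d0c.png

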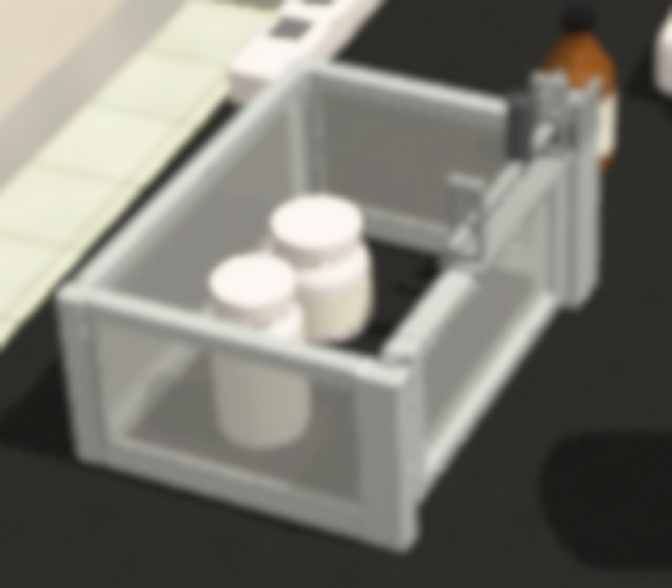

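The scene view shows the knob top at about (261,232) and the staple tops at about (238,242) and (298,226). In the side view the knob top is at about (324,184). I'll back-project these at their known heights.

```bash
cat > h.py <<'E'
import numpy as np, pickle
def onplane(p,uv,z):
    d=np.array([(uv[0]-p["cx"])/p["fx"],(uv[1]-p["cy"])/p["fy"],1.]); R=np.array(p["R"]);t=np.array(p["t"])
    c=-R.T@t; d=R.T@d; return c+d*(z-c[2])/d[2]
def proj(p,X):
    x=np.array(p["R"])@np.array(X)+np.array(p["t"]); return np.array([p["fx"]*x[0]/x[2]+p["cx"],p["fy"]*x[1]/x[2]+p["cy"]])
E
python3 - <<'E'
from h import *
s=pickle.load(open("pics/scene0.pkl","rb"));d=pickle.load(open("pics/side0.pkl","rb"))
f=lambda x,y:(195+x/4.7,205+y/4.7); g=lambda x,y:(200+x/4.2,160+y/4.2)
k=onplane(s,f(312,127),.203);a=onplane(s,f(203,175),.19);b=onplane(s,f(487,97),.19)
print(k,a,b,np.linalg.norm(a-b),np.linalg.norm(k[:2]-a[:2]))
u=(b-a)/np.linalg.norm(b-a); print(np.degrees(np.arctan2(u[1],u[0])))
print("side",onplane(d,g(520,98),.203),onplane(d,g(545,76),.19),onplane(d,g(468,180),.19))
print(proj(d,k),g(520,98),proj(d,a),proj(d,b))
E
```

```text
[ 0.60989014 -0.07079405  0.203     ] [ 0.60215759 -0.11896766  0.19      ] [0.61113918 0.01275699 0.19      ] 0.13203049857204552 0.04879025290518246
86.09935224994626
side [ 0.60410349 -0.0678579   0.203     ] [ 0.60599282 -0.11960822  0.19      ] [0.60781089 0.01350165 0.19      ]
[322.15346169 182.40887479] (323.8095238095238, 183.33333333333334) [331.00337868 178.45469209] [310.32589434 202.46592702]
```

```bash
cat >> h.py <<'E'
from scipy.spatial.transform import Rotation as Ro
def pose(o): return np.array(o["ee_pos"]),Ro.from_euler("xyz",o["tcp_rot"],degrees=True)
def plan(p0,R0,p1,R1,n):
    "rows in tool axes, straight line"
    rv=(R0.inv()*R1).as_rotvec()/n; rows=[];R=R0;p=p0.copy()
    for i in range(n):
        d=p0+(p1-p0)*(i+1)/n-p
        rows.append([round(float(x),1) for x in R.inv().apply(d)*1000]+[round(float(x),3) for x in rv])
        p=p+R.apply(np.array(rows[-1][:3])/1000); R=R*Ro.from_rotvec(rows[-1][3:])
    return rows,p,R.as_euler("xyz",degrees=True)
E
python3 - <<'E'
from h import *
from workcell import bot
p,R=pose(bot.get_obs())
r,pe,e=plan(p,R,np.array([.595,-.07,.31]),Ro.from_euler("xyz",[180,0,87],degrees=True),20)
for x in r: print(x)
print(pe,e)
E
```

```text
[26.4, -13.3, -3.0, -0.0, -0.0, -0.057]
[27.1, -11.8, -3.0, -0.0, -0.0, -0.057]
[27.7, -10.2, -3.0, -0.0, -0.0, -0.057]
[28.2, -8.6, -2.9, -0.0, -0.0, -0.057]
[28.7, -7.0, -3.0, -0.0, -0.0, -0.057]
[29.1, -5.3, -3.0, -0.0, -0.0, -0.057]
[29.3, -3.7, -3.0, -0.0, -0.0, -0.057]
[29.5, -2.0, -3.0, -0.0, -0.0, -0.057]
[29.5, -0.4, -3.0, -0.0, -0.0, -0.057]
[29.5, 1.4, -3.0, -0.0, -0.0, -0.057]
[29.4, 3.0, -2.9, -0.0, -0.0, -0.057]
[29.1, 4.7, -3.0, -0.0, -0.0, -0.057]
[28.9, 6.4, -3.0, -0.0, -0.0, -0.057]
[28.4, 8.0, -3.0, -0.0, -0.0, -0.057]
[28.0, 9.6, -3.0, -0.0, -0.0, -0.057]
[27.3, 11.2, -3.0, -0.0, -0.0, -0.057]
[26.7, 12.7, -3.0, -0.0, -0.0, -0.057]
[25.9, 14.2, -2.9, -0.0, -0.0, -0.057]
[25.0, 15.7, -3.0, -0.0, -0.0, -0.057]
[24.1, 17.0, -3.0, -0.0, -0.0, -0.057]
[ 0.59497789 -0.07001977  0.30998388] [-1.79998512e+02 -2.23951433e-03  8.69060615e+01]
```

Emit:
servo_tool([
  [[26,-13,-5,0,0,-0.057],[27,-12,-5,0,0,-0.057],[28,-10,-5,0,0,-0.057],[28,-9,-5,0,0,-0.057],[29,-7,-5,0,0,-0.057]],
], gripper=85)

```text
time: 1.8
ee_pos: [0.3009, -0.4, 0.2756]
tcp_rot: [180.0, -0.0, 38.0]
wrist_force: [-0.3, -0.4, 0.2]
opening: 0.085
```

Emit:
servo_tool([
  [[29,-5,-5,0,0,-0.057],[29,-4,-5,0,0,-0.057],[29,-2,-5,0,0,-0.057],[30,0,-5,0,0,-0.057],[30,1,-5,0,0,-0.057]],
])

```text
time: 2.3
ee_pos: [0.3991, -0.2895, 0.3006]
tcp_rot: [180.0, 0.0, 54.4]
wrist_force: [0.1, -0.1, -0.1]
opening: 0.0853
```

Emit:
servo_tool([
  [[29,3,-3,0,0,-0.057],[29,5,-3,0,0,-0.057],[29,6,-2,0,0,-0.057],[28,8,0,0,0,-0.057],[28,10,0,0,0,-0.057]],
])

```text
time: 2.8
ee_pos: [0.4972, -0.1799, 0.3085]
tcp_rot: [180.0, 0.0, 70.7]
wrist_force: [0.3, -0.8, -1.0]
opening: 0.0849
```

Emit:
servo_tool([
  [[27,11,0,0,0,-0.057],[27,13,0,0,0,-0.057],[26,14,0,0,0,-0.057],[25,15,0,0,0,-0.057],[24,17,0,0,0,-0.057]],
])

```text
time: 3.3
ee_pos: [0.5945, -0.0694, 0.3083]
tcp_rot: [180.0, 0.0, 87.0]
wrist_force: [-0.2, -0.7, 0.5]
opening: 0.0847
```

Emit:
servo_tool([
  [[0,0,0,0,0,0],[0,0,0,0,0,0]],
])

```text
time: 3.5
ee_pos: [0.594, -0.07, 0.3078]
tcp_rot: [-180.0, 0.0, 86.9]
wrist_force: [0.5, -0.1, 0.8]
opening: 0.0852
```

```bash
python3 - <<'E'
from h import *
from workcell import bot
import cv2
o=bot.get_obs();print(o["time"],o["ee_pos"],o["tcp_rot"],o["wrist_force"],o["q"])
for n in ["wrist","scene"]:
    p=bot.camera(n); cv2.imwrite(f"pics/{n}1.png",p["color"][:,:,::-1]); pickle.dump(p,open(f"pics/{n}1.pkl","wb"))
    for l in ["knob","gate_leaf","keeper"]: print(n,l,[(d["rect"],round(d["confidence"],2)) for d in bot.look_for(p,l)[:2]])
    for q in [(.608,-.07,.203),(.602,-.119,.19),(.611,.0127,.19)]: print(proj(p,q))
E
```

```text
3.5 [ 0.59398368 -0.07002375  0.30784561] [-1.79952391e+02  6.16966045e-03  8.69464361e+01] [ 0.45593199 -0.06705198  0.81598118] [-6.71938004e+00  1.38494319e+01  2.66628170e+01  1.02860503e+02
 -9.20103236e-03  8.63341902e+01]
wrist knob [([330.6, 89.2, 22.2, 242.3], 0.82)]
wrist gate_leaf [([318.3, 0.0, 42.5, 334.1], 0.84)]
wrist keeper []
[339.28754211 251.29564747]
[332.86886118 305.83442654]
[338.35161749 126.7506092 ]
scene knob [([221.6, 229.5, 91.3, 34.6], 0.83), ([334.4, 181.6, 44.0, 32.2], 0.33)]
scene gate_leaf [([232.2, 222.5, 114.3, 84.7], 0.59)]
scene keeper [([212.6, 254.2, 23.1, 23.0], 0.75), ([220.6, 223.8, 126.3, 85.7], 0.36)]
[261.34245745 231.41605779]
[238.14512254 242.1968289 ]
[298.56132747 225.61163702]
```

View pics/wrist1.png

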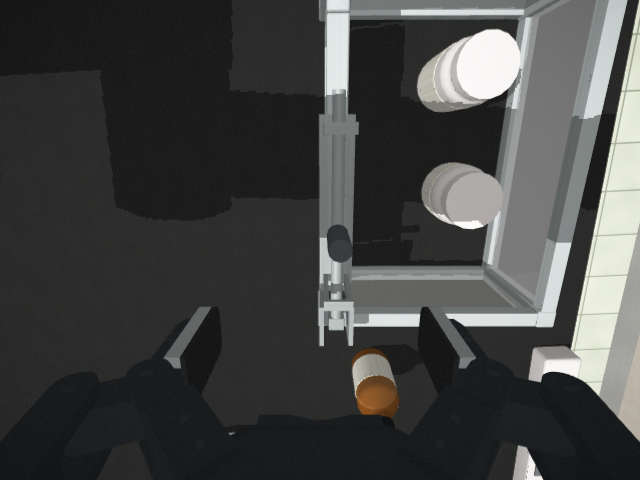

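```bash
python3 - <<'E'
import cv2
a=cv2.imread("pics/wrist1.png")
cv2.imwrite("pics/w1c.png",cv2.resize(a[85:355,290:390],None,fx=2.2,fy=2.2,interpolation=cv2.INTER_CUBIC)); 
cv2.imwrite("pics/w1d.png",cv2.resize(a[210:355,290:390],None,fx=4.1,fy=4.1,interpolation=cv2.INTER_CUBIC))
E
```

```text
(no output)
```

View pics/w1c.png

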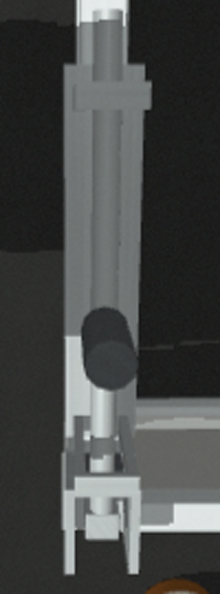

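View pics/w1d.png

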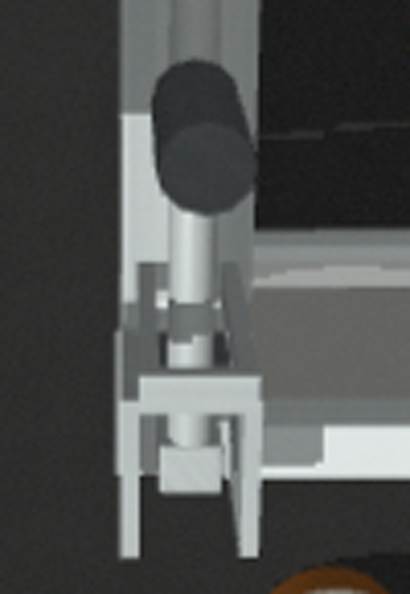

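```bash
python3 - <<'E'
from h import *
s=pickle.load(open("pics/wrist1.pkl","rb"))
f=lambda x,y:(290+x/4.1,210+y/4.1); g=lambda x,y:(290+x/2.2,85+y/2.2)
P=dict(k=onplane(s,f(208,170),.203),a=onplane(s,f(201,385),.19),b=onplane(s,g(113,96),.19),r1=onplane(s,f(190,340),.16),r2=onplane(s,g(106,60),.16),nose=onplane(s,f(191,467),.16))
for k,v in P.items(): print(k,v.round(4))
for a,b in [("a","b"),("r1","r2")]:
    u=P[b]-P[a]; print(np.linalg.norm(u),np.degrees(np.arctan2(u[1],u[0])))
E
```

```text
k [ 0.609  -0.0702  0.203 ]
a [ 0.6068 -0.1176  0.19  ]
b [0.613  0.0114 0.19  ]
r1 [ 0.606  -0.1226  0.16  ]
r2 [0.6128 0.0234 0.16  ]
nose [ 0.6051 -0.1529  0.16  ]
0.12913816773588274 87.28905709273852
0.1461442523610743 87.31145825158767
```

Emit:
servo_tool([
  [[0,7,20,0,0,-0.003],[0,8,25,0,0,-0.003],[0,0,30,0,0,0],[0,0,25,0,0,0],[0,0,15,0,0,0]],
], gripper=60)

```text
time: 4.4
ee_pos: [0.608, -0.0714, 0.191]
tcp_rot: [-179.9, -0.0, 87.2]
wrist_force: [-0.1, 0.0, 0.5]
opening: 0.0596
```

Emit:
servo_tool([
  [[0,0,4,0,0,0],[0,0,0,0,0,0],[0,0,0,0,0,0]],
])

```text
time: 4.7
ee_pos: [0.6091, -0.0714, 0.1905]
tcp_rot: [179.9, 0.0, 87.2]
wrist_force: [-0.2, 0.1, 0.2]
opening: 0.0599
```

```bash
python3 - <<'E'
from h import *
from workcell import bot
import cv2
o=bot.get_obs();print(o["time"],o["ee_pos"],o["tcp_rot"],o["wrist_force"],o["opening"])
for n in ["wrist"]:
    p=bot.camera(n); cv2.imwrite(f"pics/{n}2.png",p["color"][:,:,::-1]); pickle.dump(p,open(f"pics/{n}2.pkl","wb"))
    print(proj(p,(.609,-.0702,.203)))
E
```

```text
4.7 [ 0.6090892  -0.07136952  0.19052768] [1.79913571e+02 5.70706297e-03 8.72421346e+01] [-0.1726441   0.07809726  0.17901552] 0.05985396931490859
[318.85324973 351.18953731]
```

View pics/wrist2.png

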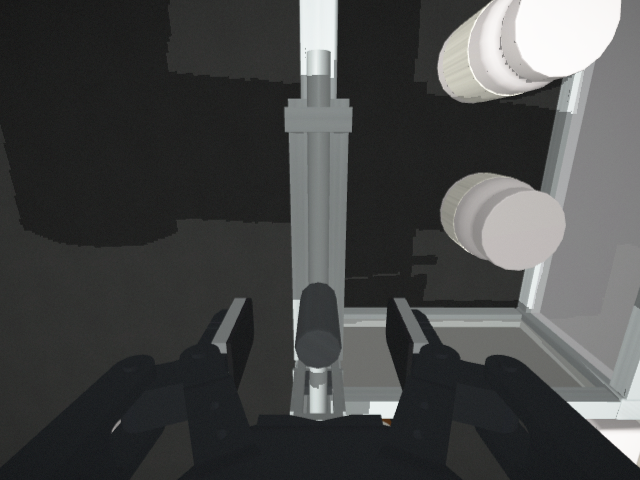

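The knob sits centred between the open pads at about (318,344), roughly 2–3 mm further towards the hinge than predicted. I'll nudge the tool that way, then close.

Emit:
servo_tool([
  [[2,0,3,0,0,0],[0,0,0,0,0,0],[0,0,0,0,0,0],[0,0,0,0,0,0],[0,0,0,0,0,0]],
], gripper=10, newtons=45)

```text
time: 5.25
ee_pos: [0.6088, -0.0692, 0.1866]
tcp_rot: [-180.0, -0.0, 87.3]
wrist_force: [-2.3, 1.0, 1.6]
opening: 0.0167
```

Emit:
servo_tool([
  [[0,0,0,0,0,0],[0,0,0,0,0,0],[0,0,0,0,0,0]],
])

```text
time: 5.55
ee_pos: [0.6088, -0.0692, 0.1865]
tcp_rot: [180.0, -0.0, 87.3]
wrist_force: [-3.0, 0.5, 4.2]
opening: 0.0168
```

Emit:
servo_tool([
  [[0,0,-3,0,0,0],[0,0,-3,0,0,0],[0,0,-3,0,0,0],[0,0,-3,0,0,0],[0,0,-2,0,0,0]],
])

```text
time: 6.05
ee_pos: [0.6088, -0.0693, 0.2005]
tcp_rot: [-180.0, 0.0, 87.3]
wrist_force: [-2.4, 1.3, -1.7]
opening: 0.0166
```

Emit:
servo_tool([
  [[0,0,0,0,0,0],[0,0,0,0,0,0]],
])

```text
time: 6.25
ee_pos: [0.6088, -0.0693, 0.2002]
tcp_rot: [-180.0, -0.0, 87.2]
wrist_force: [-1.8, 1.4, -3.3]
opening: 0.0169
```

```bash
python3 - <<'E'
from h import *
from workcell import bot
import cv2
o=bot.get_obs();print(o["time"],o["ee_pos"],o["tcp_rot"],o["wrist_force"],o["opening"])
for n in ["scene","wrist"]:
    p=bot.camera(n); c=p["color"][:,:,::-1]; cv2.imwrite(f"pics/{n}3.png",c); pickle.dump(p,open(f"pics/{n}3.pkl","wb"))
    if n=="scene": cv2.imwrite("pics/s3c.png",cv2.resize(c[180:310,195:365],None,fx=4.5,fy=4.5,interpolation=cv2.INTER_CUBIC))
E
```

```text
6.25 [ 0.60881513 -0.06925952  0.20020097] [-1.79989234e+02 -1.21446616e-03  8.72467992e+01] [-1.79945812  1.42323928 -3.25507004] 0.016852065811541226
```

View pics/s3c.png

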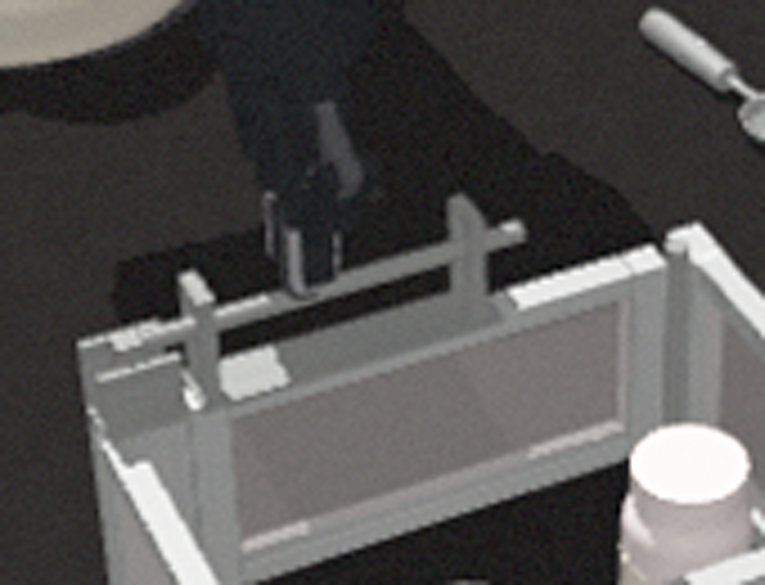

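View pics/wrist3.png

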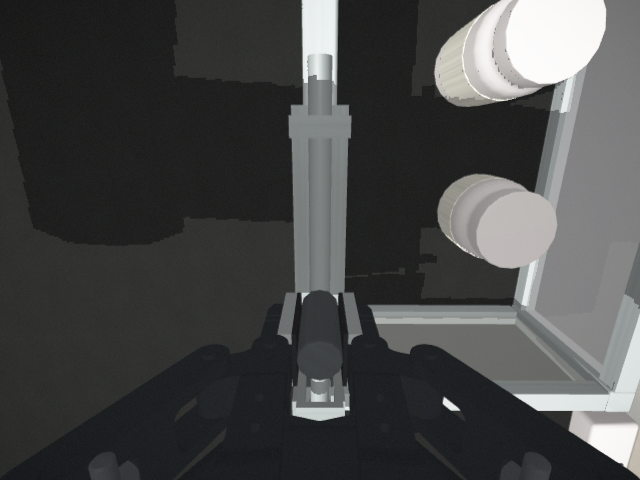

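The bolt is clearly lifted in the scene crop: the rod is raised in the staples and the nose is near the cheek tops. I'll draw it towards the hinge along tool +x, watching the force.

Emit:
servo_tool([
  [[3,0,0,0,0,0],[4,0,0,0,0,0],[4,0,0,0,0,0],[4,0,0,0,0,0]],
])

```text
time: 6.75
ee_pos: [0.6096, -0.0539, 0.2002]
tcp_rot: [-180.0, 0.0, 87.3]
wrist_force: [-3.1, -1.0, -0.8]
opening: 0.0166
```

Emit:
servo_tool([
  [[5,0,0,0,0,0],[5,0,0,0,0,0],[5,0,0,0,0,0],[5,0,0,0,0,0],[5,0,0,0,0,0]],
])

```text
time: 7.25
ee_pos: [0.6108, -0.0288, 0.2003]
tcp_rot: [180.0, -0.0, 87.3]
wrist_force: [-3.0, -1.4, -1.4]
opening: 0.0167
```

Emit:
servo_tool([
  [[0,0,0,0,0,0],[0,0,0,0,0,0]],
])

```text
time: 7.45
ee_pos: [0.6108, -0.0289, 0.2003]
tcp_rot: [-180.0, -0.0, 87.3]
wrist_force: [-2.7, -0.1, -1.7]
opening: 0.0165
```

```bash
python3 - <<'E'
from h import *
from workcell import bot
import cv2
o=bot.get_obs();print(o["time"],o["ee_pos"],o["tcp_rot"],o["wrist_force"],o["opening"])
for n in ["scene","wrist"]:
    p=bot.camera(n); c=p["color"][:,:,::-1]; cv2.imwrite(f"pics/{n}4.png",c); pickle.dump(p,open(f"pics/{n}4.pkl","wb"))
    if n=="scene": cv2.imwrite("pics/s4c.png",cv2.resize(c[180:310,195:365],None,fx=4.5,fy=4.5,interpolation=cv2.INTER_CUBIC))
E
```

```text
7.45 [ 0.61079649 -0.02894858  0.20029385] [-1.79997358e+02 -2.19960435e-02  8.72775322e+01] [-2.7297869  -0.12873092 -1.73282089] 0.016523299652324214
```

View pics/s4c.png

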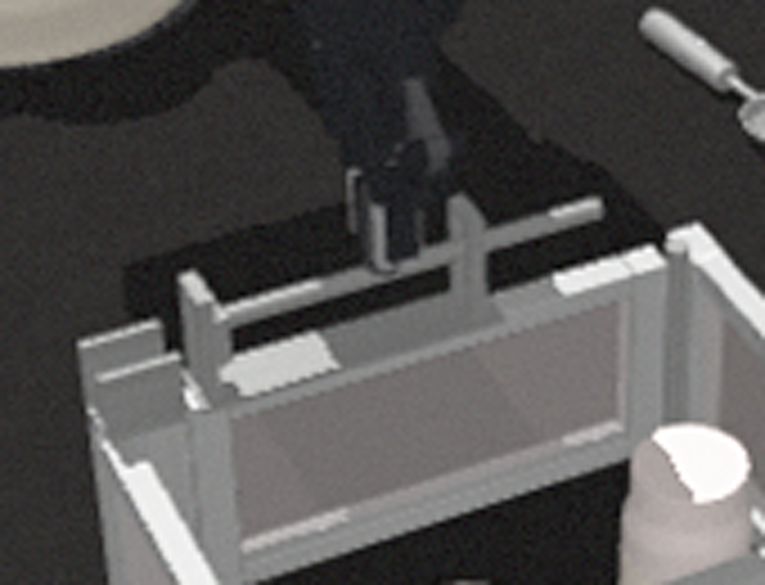

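View pics/wrist4.png

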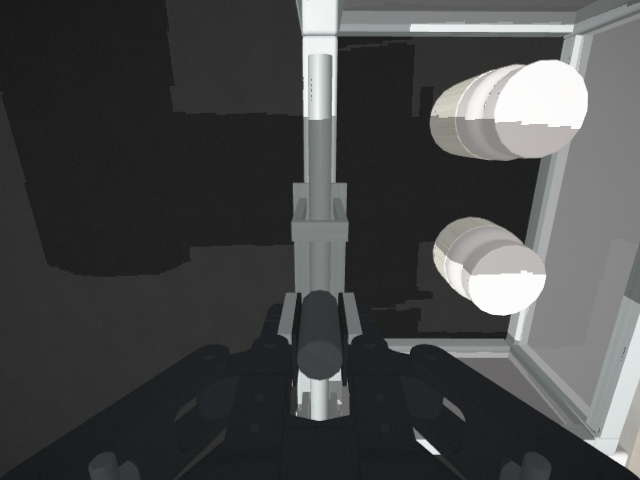

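The nose is out of the keeper, with its end at the latch staple. Drawing force stayed around 1–2 N. The estimated hinge is at (0.618, 0.125), so the knob radius is about 154 mm. I'll swing on that arc and check the force early.

Emit:
servo_tool([
  [[0,-1.5,0,0,0,0.01],[0,-3.1,0,0,0,0.02],[0,-3.1,0,0,0,0.02]],
])

```text
time: 7.85
ee_pos: [0.6033, -0.0289, 0.2005]
tcp_rot: [179.9, -0.0, 84.3]
wrist_force: [1.6, -0.2, -1.7]
opening: 0.0164
```

Emit:
servo_tool([
  [[0.1,-4.6,0,0,0,0.03],[0.1,-4.6,0,0,0,0.03],[0.1,-4.6,0,0,0,0.03]],
])

```text
time: 8.15
ee_pos: [0.5896, -0.0269, 0.2006]
tcp_rot: [179.9, 0.0, 79.1]
wrist_force: [2.9, 0.1, -1.7]
opening: 0.0168
```

```bash
python3 - <<'E'
from h import *
from workcell import bot
import cv2
o=bot.get_obs();print(o["time"],o["ee_pos"],o["tcp_rot"],o["wrist_force"],o["torque"],o["opening"])
for n in ["scene"]:
    p=bot.camera(n); c=p["color"][:,:,::-1]; cv2.imwrite(f"pics/{n}5.png",c)
    if n=="scene": cv2.imwrite("pics/s5c.png",cv2.resize(c[180:310,195:365],None,fx=4.5,fy=4.5,interpolation=cv2.INTER_CUBIC))
E
```

```text
8.15 [ 0.58956135 -0.02693813  0.2005664 ] [1.79921010e+02 1.89818355e-04 7.90830143e+01] [ 2.85155963  0.08285877 -1.72056228] [ 0.02048641 -0.4628605   0.03312301] 0.016791505904169553
```

View pics/s5c.png

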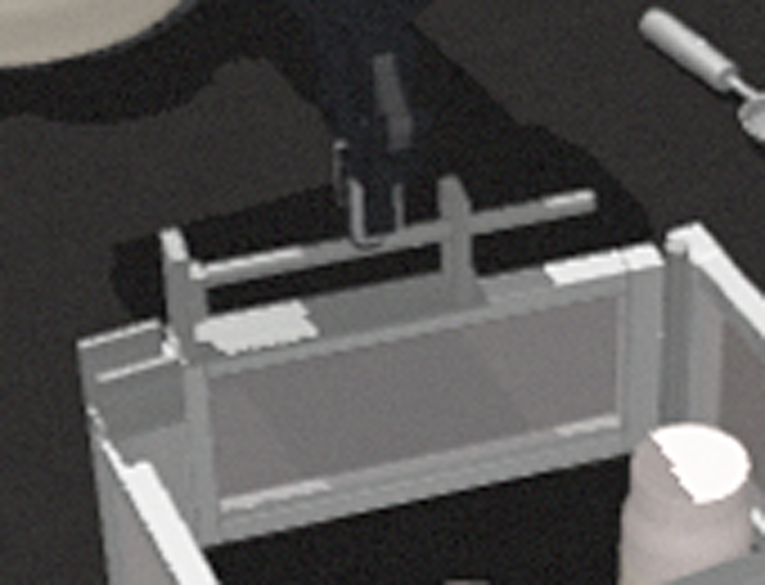

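The gate has come free and is swinging out, with about 3 N at the knob. I'll continue to about 0.36 rad.

Emit:
servo_tool([
  [[0.1,-4.6,0,0,0,0.03],[0.1,-4.6,0,0,0,0.03],[0.1,-4.6,0,0,0,0.03],[0.1,-4.6,0,0,0,0.03]],
])

```text
time: 8.6
ee_pos: [0.5719, -0.0225, 0.2006]
tcp_rot: [179.9, 0.0, 72.3]
wrist_force: [3.3, -1.0, -2.2]
opening: 0.0167
```

Emit:
servo_tool([
  [[0.1,-4.6,0,0,0,0.03],[0,-4.6,0,0,0,0.03],[0,-3.1,0,0,0,0.02],[0,-1.5,0,0,0,0.01]],
])

```text
time: 9.0
ee_pos: [0.5589, -0.0176, 0.2006]
tcp_rot: [179.9, 0.0, 67.1]
wrist_force: [3.4, -2.3, -2.6]
opening: 0.0165
```

Emit:
servo_tool([
  [[0,0,0,0,0,0],[0,0,0,0,0,0],[0,0,0,0,0,0]],
])

```text
time: 9.3
ee_pos: [0.5589, -0.0176, 0.2003]
tcp_rot: [180.0, 0.0, 67.2]
wrist_force: [4.5, -3.4, -1.8]
opening: 0.0166
```

```bash
python3 - <<'E'
from h import *
from workcell import bot
import cv2
o=bot.get_obs();print(o["time"],o["ee_pos"],o["tcp_rot"],o["wrist_force"],o["torque"],o["opening"])
for n in ["scene","wrist"]:
    p=bot.camera(n); c=p["color"][:,:,::-1]; cv2.imwrite(f"pics/{n}6.png",c); pickle.dump(p,open(f"pics/{n}6.pkl","wb"))
    if n=="scene": cv2.imwrite("pics/s6c.png",cv2.resize(c[160:310,175:365],None,fx=4.1,fy=4.1,interpolation=cv2.INTER_CUBIC))
E
```

```text
9.3 [ 0.55885881 -0.01757432  0.20026433] [1.79987198e+02 1.01773359e-02 6.72065086e+01] [ 4.54924508 -3.44477872 -1.76023584] [-0.51124622 -0.81092629  0.03065546] 0.016597057005203784
```

View pics/s6c.png

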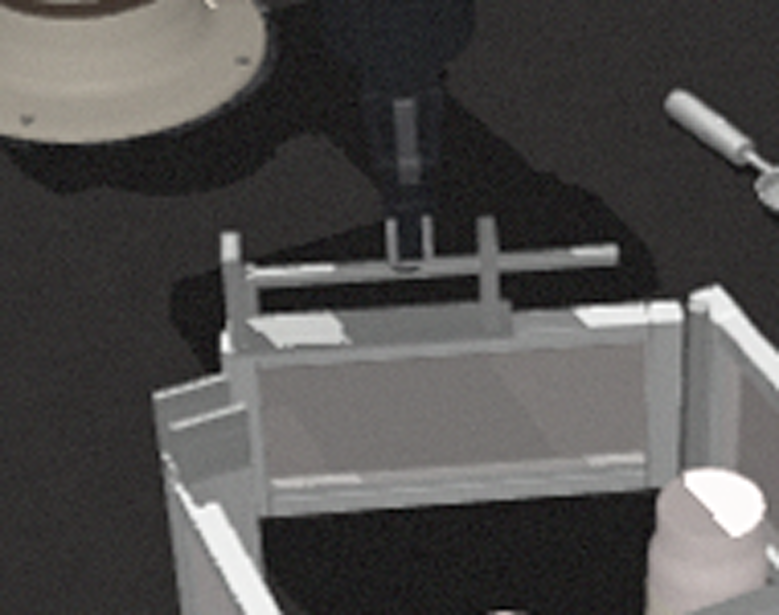

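View pics/wrist6.png

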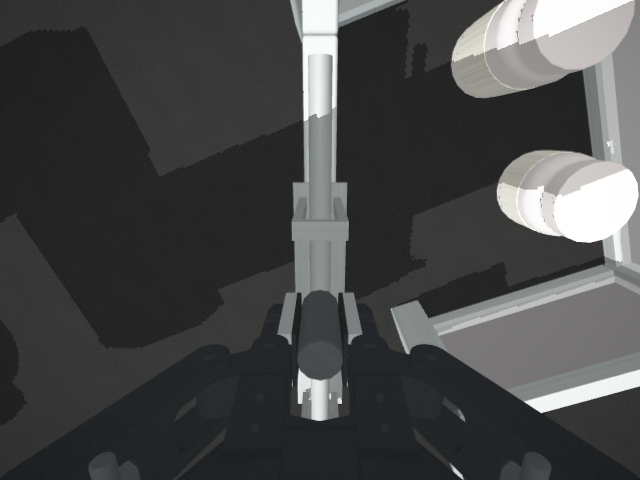

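View pics/scene6.png

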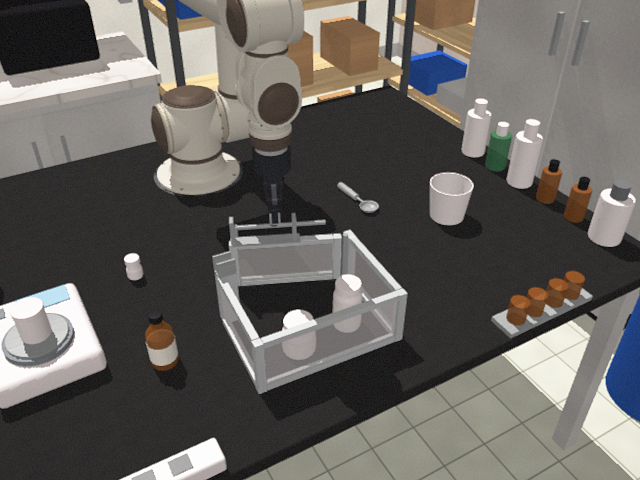

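```bash
python3 - <<'E'
from h import *
from workcell import bot
s=pickle.load(open("pics/scene6.pkl","rb"))
a=onplane(s,(231.3,218.5),.19);b=onplane(s,(293.8,214.1),.19);u=b-a
print(np.linalg.norm(u),np.degrees(np.arctan2(u[1],u[0])), "opening rad",np.radians(87.3)-np.arctan2(u[1],u[0]))
o=bot.get_obs();print(o["time"],o["ee_pos"],o["qd"].round(2),o["wrist_force"])
print(bot.job_done())
E
```

```text
0.13198550084502242 67.87053298556783 opening rad 0.3391081713094739
9.4 [ 0.55886341 -0.01756227  0.20023081] [-0.01  0.07  0.05 -0.04 -0.01  0.02] [ 3.46651549 -2.45073937 -2.68054749]
the job is handed in; nothing more can be done
None
```

I unlatched the gate and pulled it about a hand's width open, and handed the job in at 9.4 s with the gripper still holding the knob.

- **Bolt:** I gripped the knob across the gate and lifted it about 14 mm. I then drew it about 40 mm towards the hinge, which by my estimate puts the draw at 46–48 mm. Wrist force stayed around 3 N throughout. The pictures show the nose fully out of the keeper. The bolt is still held in its lifted position.
- **Gate:** I swung it on an arc about its hinge. The staple tops in the scene picture give an opening of 0.34 rad and the tool's turn gives 0.35 rad, so the free end stands about 85–90 mm open. The spring pull at the knob was about 4–6 N in the last readings, and the arm was still at hand-in.
- **Other objects:** In the last scene picture the jars, amber bottle, vial, tub and scoop look to be where they stood.

**Disagreements:**
- The knob stood about 5–8 mm nearer the hinge than a fully shot bolt should. I took that as the bolt starting slightly drawn and allowed for it in the draw.
- The gripper reads 16.6 mm on the 18 mm knob, but the hold showed no slip.

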